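# Feed a passed module carrier through the chute flap

## Task

With the fingertips, gently push the carrier with the green rim along its lane so that its nose pushes the yellow gravity flap open and the carrier goes through and slides down to the end stop; push it only, never lift it. As soon as it slides away, draw your fingertips back by a finger's length, well clear of the flap, before the flap swings shut, then let both flaps hang shut. Leave the orange-rimmed carrier and the things on the bench where they are.

Things in the scene. Friction and masses are not known exactly. Their poses are not given: they have to be found in the camera images.
- chute: Two-lane feed chute fixed on the bench, 166 mm wide. Origin: on the bench top (z = 0) midway between the lanes, straight below the flap hinge axis; x is the feed direction (away from the robot), y left, z up. Lane centrelines at y = +39 (left) and -39 mm (right), each 70 mm wide, with guide walls 12 mm high. Blue cheek plates at x = -12 to 12 mm beside each lane reach 142 mm over the bench, the highest part.
- deck_edge (a point): Middle of the edge where the level white deck (from chute x = -185 to +12 mm, top 85 mm over the bench) ends and both lanes slope down at 33 degrees for 130 mm. Deck and slope are smooth polymer (friction 0.32 to 0.48): once a carrier's middle is some 10 mm past this edge it tips and slides to the end stop by itself.
- end_stop (a point): Middle of the top edge of the stop plate, square to the slope at the foot of both lanes; a carrier resting against it has its middle (of the underside) 83 mm past the flap hinge and 39 mm over the bench.
- flap_left (a joint): Angle of the yellow gravity flap across the left lane: 0 = shut (hanging down), positive = swung away from the robot, up to 1.45 rad. 66 mm wide, 4 mm thick, hanging from a 8 mm hinge tube to 3 mm above the deck. Opens at a light push (1 to 3 N), lies at about 1.0 rad on a carrier passing under it, and is damped: once free it takes about 2.5 s to fall to 0.2 rad and 4 s in all to shut.
- flap_right (a joint): The same for the flap across the right lane.
- flap_left_hinge (a point): Middle of the left flap's hinge axis (axis along the chute's y), 137 mm over the bench.
- flap_right_hinge (a point): Middle of the right flap's hinge axis, 137 mm over the bench.
- carrier_green: The passed module carrier: aluminium tray with a bright green rim and a circuit board recessed in its top, 90 mm long (its x, along the lane) x 64 mm wide x 24 mm high, 0.2 to 0.42 kg. Origin: centre of its underside. It stands on the deck in either lane, before the flap, lying along the lane.
- carrier_orange: The carrier still to be tested: the same but with an orange rim, in the other lane. Origin: centre of its underside.
- bottle: Bystander, loose: white plastic bottle with blue cap, 52 mm across, 120 mm tall. Origin: centre of its underside or grip.
- jar: Bystander, loose: amber jar with black lid, 56 mm across, 60 mm tall. Origin: centre of its underside or grip.
- screwdriver: Bystander, loose: screwdriver lying on the bench. Origin: centre of its underside or grip.
- brush: Bystander, loose: brush lying on the bench. Origin: centre of its underside or grip.
- parts_tray: Bystander, loose: black two-compartment tray 120 x 90 x 30 mm. Origin: centre of its underside or grip.
- weight: Bystander, loose: brass weight 40 mm across, 52 mm tall. Origin: centre of its underside or grip.
- spacer: Bystander, loose: steel ring 50 mm across, 14 mm high. Origin: centre of its underside or grip.
Things that resemble listed ones, but are neither listed nor needed, are in the scene too. Leave any blue, pink or purple look-alike of the carrier_green alone.

How it is judged (in metres and radians):
On the way, in this order (a step that is already met when the one before it is completed fails the run):
1. the fingers push the green carrier and its nose pushes its flap open (over 0.6 rad) (value of joint any of flap_left, flap_right above 0.6 rad and x of carrier_green in the frame of chute above -0.05 m and contact force between the fingers and carrier_green above 0.02 N), for 0.05 s.
2. the green carrier is over 55 mm past the flap and the grasp point is drawn back 55 mm before the flap, or 180 mm over the bench, while the flap is still open (over 0.15 rad) (x of carrier_green in the frame of chute above 0.055 m and value of joint any of flap_left, flap_right above 0.15 rad and (x of the grasp point in the frame of chute below -0.055 m or z of the grasp point in the frame of chute above 0.18 m)), for 0.05 s.
At the end, for the whole second after the job is handed in: The green carrier rests on the slope at the end stop (its middle over 73 mm past the flap hinge and below 50 mm over the bench, at rest), both flaps hang shut within 0.08 rad, and the orange carrier is within 10 mm of where it was (x of carrier_green in the frame of chute above 0.073 m and z of carrier_green in the frame of chute below 0.05 m and linear speed of carrier_green below 0.02 m/s and value of joint each of flap_left, flap_right below 0.08 rad and distance of carrier_orange from where it was at the start of the episode below 0.01 m); the robot touches nothing.
It fails at once if the green carrier is lifted over 20 mm off the deck (z of carrier_green in the frame of chute above 0.105 m).
It fails at once if the green carrier is tipped over 1.0 rad (angle between carrier_green's own z axis and vertical above 1 rad).
It fails at once if the fingers press on the green carrier with over 25 N (contact force between the fingers and carrier_green above 25 N).
It fails at once if the orange carrier is moved over 10 mm (distance of carrier_orange from where it was at the start of the episode above 0.01 m).
It fails at once if a thing on the bench is moved over 20 mm (distance of any of bottle, jar, screwdriver, brush, parts_tray, weight, spacer from where it was at the start of the episode above 0.02 m).
It also fails if it takes over 32 s, if anything falls off the work surface, if the arm or the gripper's body presses on something with over 40 N, if the wrist force passes 120 N, or if a joint passes its speed limit or range.

## Robot

A 6-joint arm with a two-finger parallel gripper is mounted at the origin on the work surface. World frame = base frame: x ahead of the robot, y to its left, z up, the work surface at z = 0. Lengths are in mm, angles in degrees, forces in N, time in s.
With the tool pointing down it reaches from about 350 to 850 mm from the base axis. Payload 8.1 kg.
Tool frame: the origin (TCP) lies at the very end of the fingers, on their centre line; the grasp point (between the pads) lies 19 mm behind it (r.grip_depth is the distance from the TCP to the grasp point, in mm); y points along the fingers, z is the direction in which the jaws open and shut, and the axes are right-handed (so a half turn about y gives the same grasp; the last joint's range is limited). The gripper opens to 85 mm and grips with 20 to 120 N. Pads are 22 mm wide; open, the fingers measure 114 mm over their backs; the gripper's body (76 mm by 85 mm) begins 54 mm behind the grasp point. The pads swing forward as they close: fully open they stand 13 mm farther back than shut.
Start: joints at [68.904, 7.471, 85.268, -0, 87.261, -4.893], TCP at [167.405, 576.178, 231.292] pointing down, gripper open.
Joint ranges: [-169.43, 169.43], [-51.17, 129.36], [1.28, 143.12], [-76.62, 256.62], [0, 156.53], [-152.29, 152.29]. Speed limits (degrees/s): [136.94, 136.94, 159.86, 180, 180, 180].

## Interface

Orientations are given as [roll, pitch, yaw] about the fixed x, y, z axes, in that order (R = Rz(yaw) Ry(pitch) Rx(roll)).
In Python, from bench import readout, eyes, r gives the robot as it stands. The module is installed in compiled form; this text tells all that it offers.
- The arm moves only by the tool move_arm, never from a script. Its argument "motion" is text: rows parted by semicolons, each of 6 numbers parted by spaces: the shift along the world's x, y, z in cm, then the turn, a rotation vector about the world's x, y, z in degrees. A call has 1 to 10 rows; each row is the pose to reach, as a shift and turn from the pose commanded when the call began; what a row does not reach only later rows make up. A row lasts 1/12 s, in which the tool goes at most 41.7 mm and 7.16 degrees, less where a joint would pass 70% of its speed; a pose out of reach is approached as far as the arm can. A call with a gripper value outside its range is refused whole. "fingers" is the finger opening in cm, from 0 to 8.54, set as the call begins (left out, the last holds). The fingers move at their own pace and stop on an object; "squeeze" is the grip in N (left out, the last holds). Time passes only in rows, so rows that repeat a pose let the fingers close. It gives the time, the measured TCP pose, the force and the opening at its end, in the units of the state.
- readout.sense(): the state, without advancing time (a new reading comes with each control period).
- eyes.snapshot(name): name is "side" or "top"; returns a dict with "image" (384x512x3 uint8, blue, green, red), "fx", "fy", "cx", "cy" (pixels), "dist_coeffs" ([k1, k2, p1, p2, k3] as OpenCV has them; the pictures are not rectified), "world_to_cam" (4x4, takes a point from world to camera coordinates). Camera axes: x right, y down, z forward; pixel columns grow to the right and rows downward; lengths in mm; the calibration is good to about 2 mm. A picture is of the moment at which its call begins. There is no depth.
- r.hand_in(): hands the job in, once; it reports no verdict.
The state is a dict: "time": time; "joint_pos": joint angles; "qd": joint speeds; "joint_efforts": joint torques, N m; "tool_pos": TCP position; "tcp_rot": TCP orientation; "ft_force": force on the tool from outside, world axes, zero at the start; "wrist_torque": the same for the moment, N m; "finger_gap": finger opening in mm.
Only numpy, scipy, OpenCV 4.12 (cv2) and the standard library are available. Lean on these libraries where they do the work, as an engineer would, in place of code of your own. Each camera call takes 0.05 s, during which the arm holds its last target. There are 200 camera calls.

## Working session

There is one attempt and no reset: what is moved stays moved. The work goes in short steps, Python scripts to look and compute and a tool call to move; the robot and the scene stay as the last step left them, time stands still between calls to the robot, and variables do not carry over. Pictures are saved under pics/ and viewed, about 8 in all and at most 12, crops included, and the job is handed in when it is done.

Besides the shell and the picture viewer there is one more tool, called after "Call:" in YAML: its name, and indented under it one key for each argument. move_arm: Moves the arm, as the interface text tells. Its arguments: {"type":"object","properties":{"motion":{"type":"string"},"fingers":{"type":"number"},"squeeze":{"type":"number"}},"required":["motion"]}

```bash
mkdir -p pics
python3 - <<'E'
from bench import readout, eyes, r
import cv2,json
s=readout.sense();print({k:s[k] for k in('time','tool_pos','tcp_rot','finger_gap','ft_force')})
for n in('side','top'):
    d=eyes.snapshot(n);cv2.imwrite(f'pics/{n}0.png',d['image']);print(n,d['fx'],d['fy'],d['cx'],d['cy'],d['dist_coeffs'],d['world_to_cam'])
E
```

```text
{'time': 0.0, 'tool_pos': array([167.2028172 , 575.65385644, 230.23426309]), 'tcp_rot': array([-9.01069808e+01,  8.90974933e-03, -1.62036229e+01]), 'finger_gap': 85.62374148827362, 'ft_force': array([ 0.48923947, -0.34792666,  0.00148909])}
side 382.2762640037927 382.2762640037927 251.41382027313685 193.95585087209832 [-0.05142073  0.          0.          0.          0.        ] [[ 7.78602662e-01 -6.27491262e-01  5.71060154e-03 -4.22613772e+02]
 [-4.59817192e-01 -5.76695032e-01 -6.75271049e-01  3.44095877e+02]
 [ 4.27019958e-01  5.23142004e-01 -7.37547557e-01  8.90703655e+02]
 [ 0.00000000e+00  0.00000000e+00  0.00000000e+00  1.00000000e+00]]
top 447.78866917829606 447.78866917829606 251.26256568464512 192.15807281264628 [0.01659643 0.         0.         0.         0.        ] [[ 7.75305351e-04 -9.99999611e-01 -4.21465010e-04 -1.06763949e+01]
 [-9.94277136e-01 -7.25843951e-04 -1.06829070e-01  5.47758967e+02]
 [ 1.06828723e-01  5.01878173e-04 -9.94277311e-01  1.18775405e+03]
 [ 0.00000000e+00  0.00000000e+00  0.00000000e+00  1.00000000e+00]]
```

View pics/side0.png

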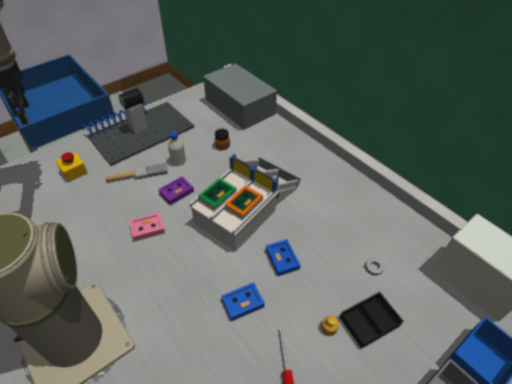

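View pics/top0.png

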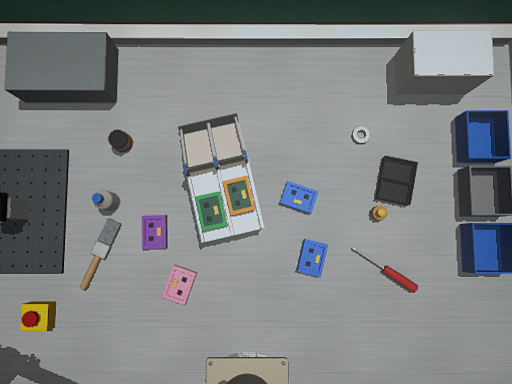

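The chute is mid-scene in the top view, around (220,180). The green carrier is in the left lane near (210,211), with orange beside it on the right near (238,195). I'll enlarge that area.

Run:
```python
import cv2
a=cv2.imread('pics/top0.png')[105:255,160:280];cv2.imwrite('pics/c1.png',cv2.resize(a,None,fx=4.9,fy=4,interpolation=cv2.INTER_CUBIC) if 0 else cv2.resize(a,None,fx=4,fy=4,interpolation=cv2.INTER_CUBIC))
```

```text
(no output)
```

View pics/c1.png

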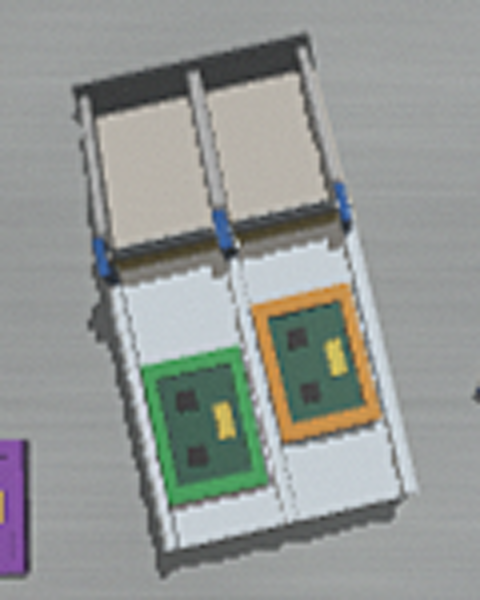

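```bash
cat > h.py <<'E'
import numpy as np,cv2
def bp(d,uv,z):
    K=np.array([[d['fx'],0,d['cx']],[0,d['fy'],d['cy']],[0,0,1]]);M=np.array(d['world_to_cam'])
    n=cv2.undistortPoints(np.array([[uv]],float),K,np.array(d['dist_coeffs']))[0,0]
    R,t=M[:3,:3],M[:3,3];c=-R.T@t;v=R.T@np.array([n[0],n[1],1]);return c+v*(z-c[2])/v[2]
def pj(d,p):
    K=np.array([[d['fx'],0,d['cx']],[0,d['fy'],d['cy']],[0,0,1]]);M=np.array(d['world_to_cam'])
    return cv2.projectPoints(np.array(p,float).reshape(-1,1,3),cv2.Rodrigues(M[:3,:3])[0],M[:3,3],K,np.array(d['dist_coeffs']))[0][:,0]
E
python3 - <<'E'
from bench import eyes
from h import *
d=eyes.snapshot('top')
f=lambda u,v,z:bp(d,(160+(u+.5)/4-.5,105+(v+.5)/4-.5),z)
G=np.array([f(*p,109) for p in((143,367),(240,348),(270,482),(170,503))])
O=np.array([f(*p,109) for p in((253,305),(347,284),(382,420),(285,442))])
for n,A in(('green',G),('orange',O)):
    m=A.mean(0);a=(A[0]+A[1]-A[2]-A[3])/2;b=(A[0]+A[3]-A[1]-A[2])/2
    print(n,m,np.hypot(*a[:2]),np.hypot(*b[:2]),np.degrees(np.arctan2(a[1],a[0])))
for n,p in dict(rearL=(165,550,85),rearR=(413,495,97),ck_L=(101,256,142),ck_M=(222,228,142),ck_R=(342,200,142)).items(): print(n,f(*p))
# fit chute pose
from scipy.optimize import least_squares
loc=np.array([[-185,83,85],[-185,-83,85],[0,78,142],[0,0,142],[0,-78,142]])
E
```

```text
green [491.73537558  91.27503807 109.        ] 87.45563567344368 63.36903291451475 12.481611726334926
orange [531.3184477   21.30036614 109.        ] 89.63082787544016 62.059293763927506 13.92886892748745
rearL [412.97337505 118.66778298  85.        ]
rearR [447.86701025 -39.9075138   97.        ]
ck_L [594.19513245 154.23964496 142.        ]
ck_M [611.84008027  79.45993848 142.        ]
ck_R [629.53628764   5.01648901 142.        ]
```

Estimates: chute origin about (613, 79), yaw about 13.3°. In the chute frame the green carrier is at about (-115, +40), in the left lane. I'll go above the deck behind its tail.

Call:
move_arm:
  motion: "1.8 -3.6 0 0 0 5; 3.6 -7.2 0 0 0 11; 5.4 -10.8 0 0 0 17; 7.2 -14.4 0 0 0 23; 9.0 -18.0 0 0 0 29.5; 10.8 -21.6 0 0 0 29.5; 12.6 -25.2 0 0 0 29.5; 14.4 -28.8 0 0 0 29.5; 16.2 -32.4 0 0 0 29.5; 18 -36 0 0 0 29.5"
  fingers: 1.5
  squeeze: 20

```text
time: 0.98
tool_pos: [347.6, 214.4, 231.2]
tcp_rot: [-90.0, -0.0, 13.3]
ft_force: [0.4, 0.1, 0.7]
finger_gap: 14.9
```

Call:
move_arm:
  motion: "1.8 -3.6 -1 0 0 0; 3.6 -7.2 -3 0 0 0; 5.4 -10.8 -5 0 0 0; 7.3 -14 -7 0 0 0; 7.3 -14.2 -8 0 0 0; 7.3 -14.2 -8 0 0 0; 7.3 -14.2 -8 0 0 0"

```text
time: 1.57
tool_pos: [419.6, 73.8, 150.5]
tcp_rot: [-90.0, 0.1, 13.2]
ft_force: [0.5, -0.5, -0.2]
finger_gap: 14.9
```

Run:
```python
from bench import readout,eyes
from h import *
s=readout.sense();print(s['tool_pos'],s['tcp_rot'],s['finger_gap'],s['time'])
ox,oy,th=613,79,np.radians(13.3);c,sn=np.cos(th),np.sin(th)
W=lambda x,y,z:(ox+c*x-sn*y,oy+sn*x+c*y,z)
d=eyes.snapshot('side');a=d['image'][130:260,165:315];k=5
a=cv2.resize(a,None,fx=k,fy=k-.4 and k,interpolation=cv2.INTER_CUBIC)
def dot(p,col):
    u,v=pj(d,p)[0];cv2.circle(a,(int((u-165+.5)*k),int((v-130+.5)*k)),3,col,-1)
for x,y in((-185,83),(-185,-83)): dot(W(x,y,97),(255,0,255))
for x,y in((12,74),(12,-74),(12,0),(-12,-78)): dot(W(x,y,142),(0,0,255))
for x in(-70,-160):
    for y in(7,71): dot(W(x,y,109),(255,255,0))
dot(s['tool_pos'],(0,255,255))
cv2.imwrite('pics/s1.png',a[:600])
```

```text
[419.55563307  73.82088527 150.50446401] [-89.95353004   0.14229664  13.1822308 ] 14.86964362237993 1.5667
```

View pics/s1.png

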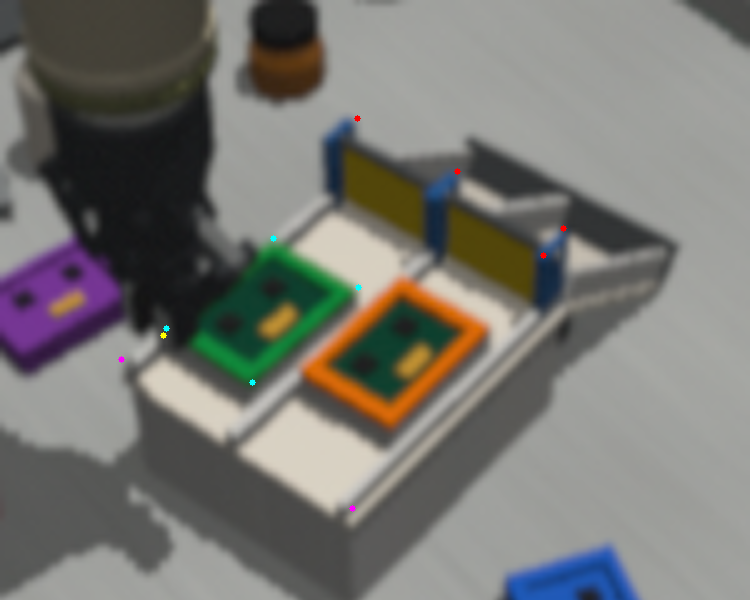

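The overlay agrees with the side view to about 2–3 mm. For example, the green rear corner at (252,382) is exact, and the flaps hang shut. The fingertips are behind the tail and centred on the lane, so I'll go down and approach slowly.

Call:
move_arm:
  motion: "0 0 -2 0 0 0; 0 0 -4 0 0 0; 0 0 -5.8 0 0 0; 0 0 -5.8 0 0 0; 0.5 0.12 -5.8 0 0 0; 1.0 0.23 -5.8 0 0 0; 1.2 0.28 -5.8 0 0 0; 1.5 0.35 -5.8 0 0 0; 1.8 0.42 -5.8 0 0 0; 2.1 0.5 -5.8 0 0 0"

```text
time: 2.45
tool_pos: [442.0, 79.3, 93.9]
tcp_rot: [-90.0, -0.0, 13.3]
ft_force: [-0.9, -0.2, -0.5]
finger_gap: 14.9
```

Call:
move_arm:
  motion: "0.4 0.09 0 0 0 0; 0.8 0.19 0 0 0 0; 1.2 0.28 0 0 0 0; 1.6 0.38 0 0 0 0; 2.0 0.47 0 0 0 0; 2.4 0.57 0 0 0 0; 2.8 0.66 0 0 0 0; 3.2 0.76 0 0 0 0; 3.6 0.85 0 0 0 0; 4.0 0.95 0 0 0 0"

```text
time: 3.28
tool_pos: [481.8, 88.8, 93.2]
tcp_rot: [-90.0, 0.0, 13.3]
ft_force: [-1.0, -0.1, 0.7]
finger_gap: 15.2
```

```bash
cat > look.py <<'E'
import sys
from bench import readout,eyes
from h import *
s=readout.sense();p=s['tool_pos'];c,sn=np.cos(np.radians(13.3)),np.sin(np.radians(13.3))
q=p[:2]-[613,79];print(s['time'],p,'chute',c*q[0]+sn*q[1],-sn*q[0]+c*q[1],s['ft_force'])
A=[]
for n,(x,y,w,h) in dict(top=(160,105,120,150),side=(165,130,150,120)).items():
    a=eyes.snapshot(n)['image'][y:y+h,x:x+w];A.append(cv2.resize(a,None,fx=500/h,fy=500/h,interpolation=cv2.INTER_CUBIC)[:, :400] if n=='top' else cv2.resize(a,None,fx=2.65,fy=2.65))
H=np.zeros((500,A[0].shape[1]+A[1].shape[1],3),np.uint8);H[:, :A[0].shape[1]]=A[0];H[:A[1].shape[0],A[0].shape[1]:]=A[1]
cv2.imwrite(sys.argv[1],H);print(H.shape)
E
python3 look.py pics/p1.png
```

```text
3.2833 [481.76821502  88.75603811  93.19819894] chute -125.46762657996553 39.684207816351304 [-0.96060464 -0.10095363  0.66673732]
(500, 798, 3)
```

View pics/p1.png

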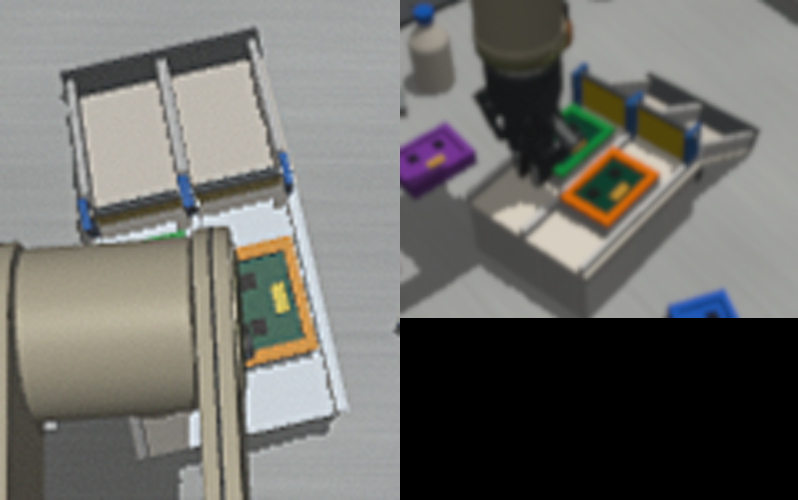

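The carrier slides ahead of the fingertips with about 1 N, and its nose is about 20 mm short of the flap (seen in the right panel at (600,130)). I'll carry on at the same pace.

Call:
move_arm:
  motion: "0.4 0.09 0 0 0 0; 0.8 0.19 0 0 0 0; 1.2 0.28 0 0 0 0; 1.6 0.38 0 0 0 0; 2.0 0.47 0 0 0 0; 2.4 0.57 0 0 0 0; 2.8 0.66 0 0 0 0; 3.2 0.76 0 0 0 0; 3.6 0.85 0 0 0 0; 4.0 0.95 0 0 0 0"

```text
time: 4.22
tool_pos: [521.7, 98.2, 93.2]
tcp_rot: [-90.0, 0.0, 13.3]
ft_force: [-2.9, -0.4, 1.5]
finger_gap: 14.9
```

Call:
move_arm:
  motion: "0.4 0.09 0 0 0 0; 0.8 0.19 0 0 0 0; 1.2 0.28 0 0 0 0; 1.6 0.38 0 0 0 0; 2.0 0.47 0 0 0 0; 2.4 0.57 0 0 0 0; 2.8 0.66 0 0 0 0; 3.2 0.76 0 0 0 0; 3.5 0.82 0 0 0 0; 3.5 0.82 0 0 0 0"

```text
time: 5.05
tool_pos: [557.3, 106.5, 93.5]
tcp_rot: [-90.0, -0.1, 13.3]
ft_force: [-0.2, 0.3, -0.3]
finger_gap: 14.7
```

```bash
python3 look.py pics/p2.png
```

```text
5.05 [557.29025055 106.51862851  93.49911425] chute -47.88489791069799 39.596561095521025 [-0.24481709  0.32521699 -0.29052335]
(500, 798, 3)
```

View pics/p2.png

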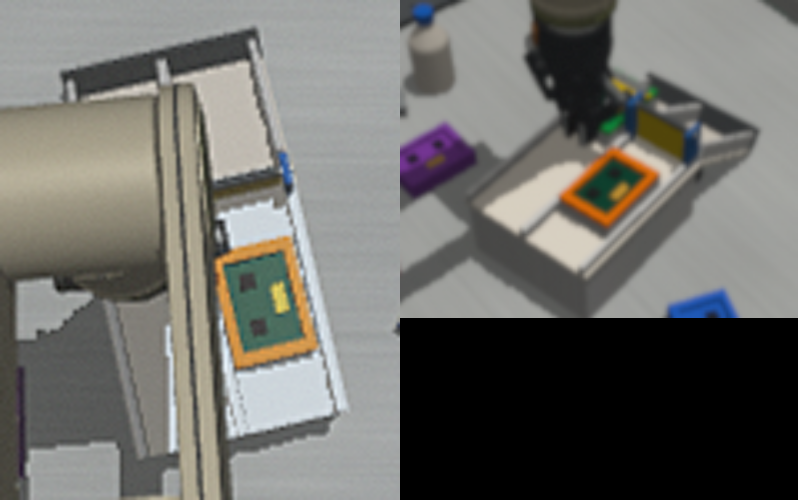

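The flap is open, lying on the carrier (yellow at (622,85)), and the tail is still on the deck (green at (612,125)). By estimate the middle is at about x = +8. I'll give the last 19 mm of push and then draw back at once.

Call:
move_arm:
  motion: "0.4 0.09 0 0 0 0; 0.8 0.19 0 0 0 0; 1.2 0.28 0 0 0 0; 1.6 0.38 0 0 0 0; 1.9 0.45 0 0 0 0; 1.9 0.45 0 0 0 0; 0 0 0 0 0 0; -2.5 -0.6 0 0 0 0; -5 -1.2 0 0 0 0; -5 -1.2 0 0 0 0"

```text
time: 5.98
tool_pos: [501.5, 93.7, 91.3]
tcp_rot: [-90.0, 0.3, 13.3]
ft_force: [-1.1, 0.0, -0.7]
finger_gap: 15.1
```

```bash
python3 look.py pics/p3.png
```

```text
5.9833 [501.50456667  93.69151493  91.27047012] chute -105.12522097547142 39.946967076952234 [-1.14501054  0.02192047 -0.67138639]
(500, 798, 3)
```

View pics/p3.png

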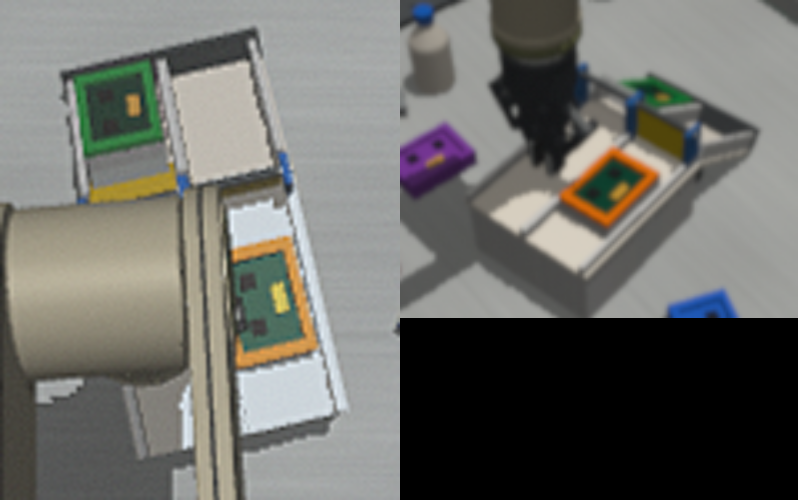

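The carrier lies at the end stop (top view (118,108)) and the flap is still open (yellow at (130,185)), with the grasp point about 105 mm before it. I'll lift clear and wait for the flap to shut.

Call:
move_arm:
  motion: "0 0 2 0 0 0; 0 0 4 0 0 0; 0 0 6 0 0 0; -1 0 9 0 0 0; -2 0 12 0 0 0; -4 2 12 0 0 0; -6 5 12 0 0 0; -7 8 12 0 0 0; -8 11 12 0 0 0; -8 14 12 0 0 0"

```text
time: 6.92
tool_pos: [426.2, 236.3, 214.5]
tcp_rot: [-90.0, -0.1, 13.3]
ft_force: [1.6, -0.3, -0.5]
finger_gap: 14.8
```

Call:
move_arm:
  motion: "0 0 0 0 0 0;0 0 0 0 0 0;0 0 0 0 0 0;0 0 0 0 0 0;0 0 0 0 0 0;0 0 0 0 0 0;0 0 0 0 0 0;0 0 0 0 0 0;0 0 0 0 0 0;0 0 0 0 0 0"

```text
time: 7.75
tool_pos: [426.5, 234.2, 213.3]
tcp_rot: [-90.0, -0.0, 13.3]
ft_force: [0.1, 0.3, -0.4]
finger_gap: 14.9
```

Call:
move_arm:
  motion: "0 0 0 0 0 0;0 0 0 0 0 0;0 0 0 0 0 0;0 0 0 0 0 0;0 0 0 0 0 0;0 0 0 0 0 0;0 0 0 0 0 0;0 0 0 0 0 0;0 0 0 0 0 0;0 0 0 0 0 0"

```text
time: 8.58
tool_pos: [426.4, 234.4, 213.3]
tcp_rot: [-90.0, -0.0, 13.3]
ft_force: [-0.7, 0.4, -0.2]
finger_gap: 14.6
```

Call:
move_arm:
  motion: "0 0 0 0 0 0;0 0 0 0 0 0;0 0 0 0 0 0;0 0 0 0 0 0;0 0 0 0 0 0;0 0 0 0 0 0;0 0 0 0 0 0;0 0 0 0 0 0;0 0 0 0 0 0;0 0 0 0 0 0"

```text
time: 9.42
tool_pos: [426.4, 234.4, 213.3]
tcp_rot: [-90.0, 0.0, 13.3]
ft_force: [-0.2, 0.9, 0.3]
finger_gap: 15.0
```

Call:
move_arm:
  motion: "0 0 0 0 0 0;0 0 0 0 0 0;0 0 0 0 0 0;0 0 0 0 0 0;0 0 0 0 0 0;0 0 0 0 0 0;0 0 0 0 0 0;0 0 0 0 0 0;0 0 0 0 0 0;0 0 0 0 0 0"

```text
time: 10.25
tool_pos: [426.4, 234.4, 213.3]
tcp_rot: [-90.0, -0.0, 13.3]
ft_force: [0.5, -0.1, -0.3]
finger_gap: 14.6
```

Call:
move_arm:
  motion: "0 0 0 0 0 0;0 0 0 0 0 0;0 0 0 0 0 0;0 0 0 0 0 0;0 0 0 0 0 0;0 0 0 0 0 0;0 0 0 0 0 0;0 0 0 0 0 0;0 0 0 0 0 0;0 0 0 0 0 0"

```text
time: 11.08
tool_pos: [426.4, 234.4, 213.3]
tcp_rot: [-90.0, -0.0, 13.3]
ft_force: [0.1, -1.1, -0.3]
finger_gap: 15.0
```

```bash
python3 look.py pics/p4.png
```

```text
11.0833 [426.42216199 234.37410218 213.29594159] chute -145.82983870814567 194.12897621571696 [ 0.0782656  -1.1003153  -0.33747246]
(500, 798, 3)
```

View pics/p4.png

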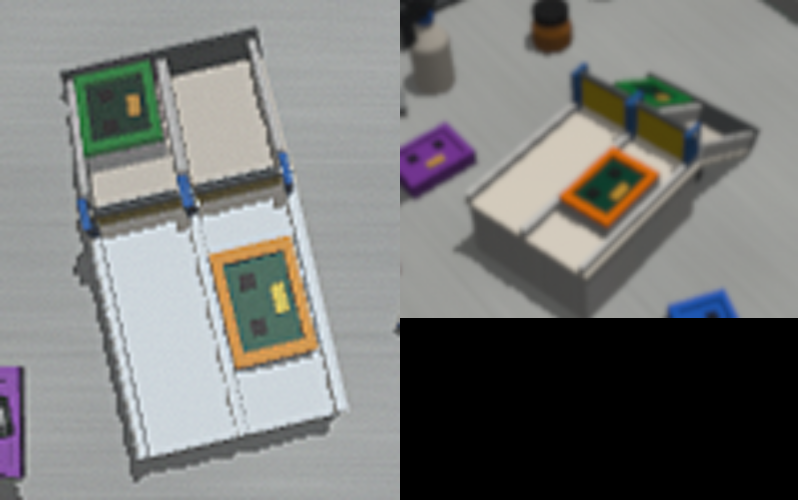

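Both flaps now hang shut and look alike, at (135,213) and (235,190) in the top view. Green is at the end stop and orange hasn't moved.

```bash
python3 -c "
from bench import r
print(r.hand_in())"
```

```text
the job is handed in; nothing more can be done
None
```

I pushed the green carrier along the left lane with the fingertips, through its flap, and it slid down to the end stop. I then drew the fingertips back to about 105 mm before the flap while the flap was still open, moved the arm clear, and handed the job in after about 11 s of robot time.

- **Final picture:** green rests at the end stop, both flaps hang shut, and the orange carrier looks unmoved.
- **Force:** the wrist force stayed at about 3 N or less in the readings at the end of each move. I took no readings during the moves.
- **Not measured:** I judged the flap angles and carrier positions by eye. The bench items outside the close-up views were not re-photographed, but the arm passed well above them and felt no contact.

No check failed or disagreed.

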